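# Fetch the dropped wheel nut from a deep pocket with sprung tongs

### The arm

A 6-joint arm with a two-finger parallel gripper is mounted at the origin on a cart in front of the work surface, level with it; the furniture and walls round the work are solid. World frame = base frame: x ahead of the robot, y to its left, z up, the work surface at z = 0. Lengths are in m, angles in rad, forces in N, time in s.
With the tool pointing down it reaches from about 0.25 to 0.775 m from the base axis. Payload 8.9 kg.
Tool frame: the origin (TCP) lies between the finger pads; the fingertips stand bot.tip_reach ahead of it and the grasp point (between the pads) is the TCP (bot.tip_reach is the distance from the TCP to the fingertips, in m); y points along the fingers, x is the direction in which the jaws open and shut, and the axes are right-handed (so a half turn about y gives the same grasp; the last joint's range is limited). The gripper opens to 85 mm and grips with 20 to 120 N. Pads are 22 mm wide; open, the fingers measure 114 mm over their backs; the gripper's body (76 mm by 85 mm) begins 54 mm behind the grasp point. The pads swing forward as they close: fully open they stand 13 mm farther back than shut.
Start: joints at [-1.273, 0.291, -0.153, 1.127, 0, 1.431], TCP at [0.222, -0.476, 0.25] pointing down, gripper open.
Joint ranges: [-2.52, 2.52], [-0.91, 1.74], [-1.3, 1.37], [-1.96, 2.02], [-1.52, 1.47], [-3.14, 3.14]. Speed limits (rad/s): [2.22, 2.22, 2.79, 3.14, 3.14, 3.14].

### API

Orientations are given as a 3x3 rotation matrix whose columns are the frame's x, y, z axes.
In Python, from station import readout, optics, sign_off, bot gives the robot as it stands. The module is installed in compiled form; this text tells all that it offers.
- The arm moves only by the shell command python3 -m jog 'ROWS' [FORCE]. ROWS is JSON, one flat list of numbers, 7 for each row, row after row: the shift along the tool's x, y, z as a fraction of full scale, then the turn, a rotation vector about the tool's x, y, z as a fraction of full scale, then the gripper command: -1 is shut, 1 is fully open, values between are in proportion. A call has exactly 8 rows; each row shifts and turns the commanded pose from where the row before left it, along the tool's axes as they then stand; what a row does not reach is not made up. Full scale, the value 1, is 80 mm for a shift and 90 degrees for a turn. A row lasts 1/8 s, in which the tool goes at most 62.5 mm and 10.7 degrees, less where a joint would pass 70% of its speed; a pose out of reach is approached as far as the arm can. A call with a number of a shift or a turn outside -1 to 1 is refused whole. A call with a gripper value outside its range is refused whole. The fingers move at their own pace and stop on an object; FORCE is the grip in N (left out, the last holds). Time passes only in rows, so rows that do not move let the fingers close, or fill a call up. It gives the time, the measured TCP pose, the force and the opening at its end, in the units of the state.
- readout.get_obs(): the state, without advancing time (a new reading comes with each control period).
- optics.snapshot(name): name is "scene" or "top" or "wrist"; returns (picture, depth): 480x640x3 uint8, red, green, blue; 480x640 float32, m along the optical axis (not along the pixel's ray), 0 where there is no reading.
- optics.camera_params(name): a dict with "fx", "fy", "cx", "cy" (pixels), "view" (4x4, takes a point from world to camera coordinates). Camera axes: x right, y up, looking along -z (the intrinsics and any distortion apply to the point x, -y, -z); pixel columns grow to the right and rows downward; lengths in m; the calibration is good to about 2 mm. The wrist camera is an equidistant fisheye: a pixel r from the principal point sees the ray r / f radians off the axis. A picture is of the moment at which its call begins: read the wrist's pose just before it. camera_params takes no time and is no camera call; for the wrist camera it gives the pose at the moment of the call.
- sign_off(): hands the job in, once; it reports no verdict.
The state is a dict: "clock": time; "joint_positions": joint angles; "joint_vel": joint speeds; "joint_torque": joint torques, N m; "tcp_pos": TCP position; "ee_rot": TCP orientation; "ft_force": force on the tool from outside, world axes, zero at the start; "wrist_torque": the same for the moment, N m; "finger_gap": opening from 0.0 (shut) to 1.0 (fully open).
Only numpy, scipy, OpenCV 4.12 (cv2) and the standard library are available. Lean on these libraries where they do the work, as an engineer would, in place of code of your own. Each camera call takes 0.05 s, during which the arm holds its last target.

### The job

A wheel nut has fallen into one of the two deep, narrow pockets of the aluminium block. Fetch it out with the sprung tongs, never touching the nut with your own fingers, and set it down gently (no dropping) on its flange in the parts tray; leave the plain round spacer in its pocket. Finish by hanging the tongs upright in their stand again, either way round, collar flat on the stand's top.

Things in the scene. Friction and masses are not known exactly. Their poses are not given: they have to be found in the camera images.
- tongs_mid (a point): Upright steel sprung tongs, 146 mm tall, 170 g, tips down. Point on their axis, 113 mm above the tips, at mid-height of both grips. z up, y = line along which the jaws close. Black squeeze pads, 18 mm wide, 36 mm tall, outer faces at y = +-27 mm when open: squeezing them shuts the jaws. About 40 mm across the pads when gripping the nut, 34 mm fully shut. Let go, the jaws spring open.
- tongs: The whole tongs; origin on the axis between the tips, axes as tongs_mid. Rigid frame: two upright flank plates, outer faces at x = +-13 mm, 22 mm wide in y, from 87 to 139 mm above the tips, and a top bridge up to 146 mm. Held by the flanks (26 mm across) the jaws stay open.
- tongs_collar (a point): Centre of the underside of the tongs' square depth collar (66x66 mm, 4 mm thick, part of the frame), 83 mm above the tips; axes as tongs_mid. Below it only the two jaw legs, 12 mm wide in x, 3 mm thick; open, they are 34 mm apart inside and 40 mm over their outsides.
- jaw_a (a joint): How far the jaw on the tongs' +y side is pushed straight in, 0 (open) to 0.010 m (tips of both then 14 mm apart). Its spring pushes back with 8 N at first, 12 N fully in, so the tongs can still be carried by lightly squeezed pads (48 mm across) while the tips clear the nut.
- jaw_b (a joint): The same for the jaw on the -y side.
- nut_mid (a point): The wheel nut to fetch: bright steel hexagon, about 21 mm across flats, 24 mm across corners, on a 30 mm flange (lowest 6 mm), 19 mm high, about 55 g. Point on its axis 8 mm above its underside; z is its axis, flange down. It stands on the floor of one of the two pockets, up to 4 mm off the pocket's middle.
- nut: The whole wheel nut, origin at the centre of its underside.
- spacer_mid (a point): Plain round steel spacer ring, 24 mm outside, 12 mm high, on the floor of the other pocket; its centre. To be left there.
- pocket_a (a point): Centre of the mouth of a pocket of the fixed aluminium block (76 x 160 mm, top 104 mm above the bench). Pocket 36 mm in x, 54 mm in y, 90 mm deep, flat floor; block's axes, z up. With the collar flat on the block and the jaws along y the tongs stand by themselves, tips 7 mm above the pocket's floor, either side of the nut's hexagon.
- pocket_b (a point): Centre of the mouth of the block's other pocket, alike, 76 mm from pocket_a along the block's -y.
- stand: Fixed grey tongs stand, 84 x 84 mm, 95 mm high, origin under its centre, z up, with a 50 x 50 mm hole right through, in which the tongs hang by their collar. A plate on its +x side (inner face 35 mm from the centre) rises to 145 mm above the bench.
- stand_top (a point): Centre of the top of the stand, at the hole. The tongs start here with their jaws along the stand's x, one squeeze pad 8 mm from the plate: no finger fits there, so at first only the flanks can be taken. Hung with the jaws along the stand's y, both pads are free.
- tray: Fixed shallow steel tray, 150 mm in x, 140 mm in y, walls 3 mm thick and 18 mm high, floor 3 mm; origin under its centre, z up. Two more wheel nuts stand on its +x half at about x = 42, y = +-40 mm.
- tray_spot (a point): A free spot on the tray's floor (3 mm above the bench), 30 mm from the tray's centre towards its -x side.
Things that resemble listed ones, but are neither listed nor needed, are in the scene too. What is shaped like the tongs but blue or purple is not meant.

How it is judged:
On the way:
1. the nut is held by the tongs clear above the block, fingers off the nut (height (world z) of nut_mid above 0.116 m and contact force between tongs and nut above 1 N), for 0.2 s.
At the end, for the whole second after the job is handed in: Nut at rest on its flange on the tray's floor (within 7 deg of upright), clear of the tongs; tongs hanging at rest in the stand, either way round, within 12 mm of its centre, collar within 3 mm of its top, upright within 3.4 deg; spacer at its pocket's bottom, within 30 mm of its start (x of nut_mid in the frame of tray between -0.065 and 0.065 m and y of nut_mid in the frame of tray between -0.06 and 0.06 m and z of nut_mid in the frame of tray between 0.008 and 0.014 m and angle between nut_mid's own z axis and vertical below 0.12 rad and linear speed of each of nut, tongs below 0.02 m/s and contact force between tongs and nut below 0.05 N and horizontal distance between tongs_collar and stand_top below 0.012 m and z of tongs_collar in the frame of stand_top between -0.003 and 0.003 m and angle between tongs_mid's own z axis and vertical below 0.06 rad and distance of spacer_mid from where it was at the start of the episode below 0.03 m and height (world z) of spacer_mid below 0.05 m); the robot touches nothing.
It fails at once if the fingers touch the nut (contact force between the fingers and nut above 0.5 N).
It fails at once if the nut is dropped (falls freely for more than about 3 cm) (linear speed of nut above 0.8 m/s and contact force between anything else and nut below 0.05 N).
It also fails if it takes over 72 s, if anything falls off the work surface, if the arm or the gripper's body presses on something with over 40 N, if the wrist force passes 120 N, or if a joint passes its speed limit or range.

## Working session

There is one attempt and no reset: what is moved stays moved. The work goes in short steps, Python scripts to look and compute and a shell command to move; the robot and the scene stay as the last step left them, time stands still between calls to the robot, and variables do not carry over. Pictures are saved under pics/ and viewed, and the job is handed in when it is done.

```bash
mkdir -p pics
cat > h.py <<'E'
import numpy as np, cv2
from station import readout, optics, bot
def snap(name,fn):
    p=optics.camera_params(name); im,d=optics.snapshot(name)
    cv2.imwrite('pics/'+fn+'.png',im[:,:,::-1]); np.savez('pics/'+fn+'.npz',im=im,d=d,view=p['view'],k=[p['fx'],p['fy'],p['cx'],p['cy']])
    return im,d,p
def load(fn):
    z=np.load('pics/'+fn+'.npz'); return z['im'],z['d'],z['view'],z['k']
def world(fn,u,v,dd=None,fish=False):
    im,d,V,k=load(fn)
    z=d[int(round(v)),int(round(u))] if dd is None else dd
    x=(u-k[2])/k[0]; y=(v-k[3])/k[1]
    if fish:
        r=np.hypot(x,y); s=np.tan(r)/r if r>1e-9 else 1; x*=s;y*=s
    c=np.array([x*z,-y*z,-z,1]); return (np.linalg.inv(V)@c)[:3]
def cloud(fn):
    im,d,V,k=load(fn); v,u=np.mgrid[:480,:640]
    x=(u-k[2])/k[0]*d; y=(v-k[3])/k[1]*d
    c=np.stack([x,-y,-d,np.ones_like(d)],-1)
    P=(c@np.linalg.inv(V).T)[...,:3]; P[d==0]=np.nan; return P
def crop(fn,out,u0,v0,u1,v1,s):
    im=cv2.imread('pics/'+fn+'.png')[v0:v1,u0:u1]; cv2.imwrite('pics/'+out+'.png',cv2.resize(im,None,fx=s,fy=s,interpolation=cv2.INTER_CUBIC))
E
python3 - <<'E'
from h import *
o=readout.get_obs(); print({k:np.round(v,3).tolist() for k,v in o.items()}, bot.tip_reach)
for n in ('top','scene','wrist'):
    im,d,p=snap(n,n+'0'); print(n,{k:np.round(v,3).tolist() for k,v in p.items()})
E
```

```text
{'clock': 0.0, 'joint_positions': [-1.273, 0.291, -0.154, 1.127, 0.0, 1.432], 'joint_vel': [0.001, 0.002, -0.001, -0.0, 0.001, -0.001], 'joint_torque': [-0.001, -53.715, 33.137, 0.016, -0.0, 0.0], 'tcp_pos': [0.222, -0.475, 0.25], 'ee_rot': [[0.423, -0.0, 0.906], [-0.906, 0.001, 0.423], [-0.001, -1.0, 0.0]], 'ft_force': [-0.73, 0.468, 0.98], 'wrist_torque': [-0.001, 0.083, -0.006], 'finger_gap': 0.997} 0.019
top {'fx': 578.302, 'fy': 578.302, 'cx': 312.58, 'cy': 244.888, 'view': [[-0.005, -1.0, 0.007, -0.186], [0.997, -0.004, 0.08, -0.408], [-0.08, 0.008, 0.997, -1.7], [0.0, 0.0, 0.0, 1.0]]}
scene {'fx': 494.136, 'fy': 494.136, 'cx': 320.35, 'cy': 244.206, 'view': [[-0.891, -0.454, 0.008, 0.274], [0.192, -0.361, 0.913, -0.244], [-0.411, 0.815, 0.409, -1.287], [0.0, 0.0, 0.0, 1.0]]}
wrist {'fx': 371.648, 'fy': 371.648, 'cx': 322.472, 'cy': 237.391, 'view': [[0.423, -0.906, -0.001, -0.525], [0.859, 0.401, -0.319, 0.041], [0.29, 0.134, 0.948, -0.382], [0.0, 0.0, 0.0, 1.0]]}
```

View pics/top0.png

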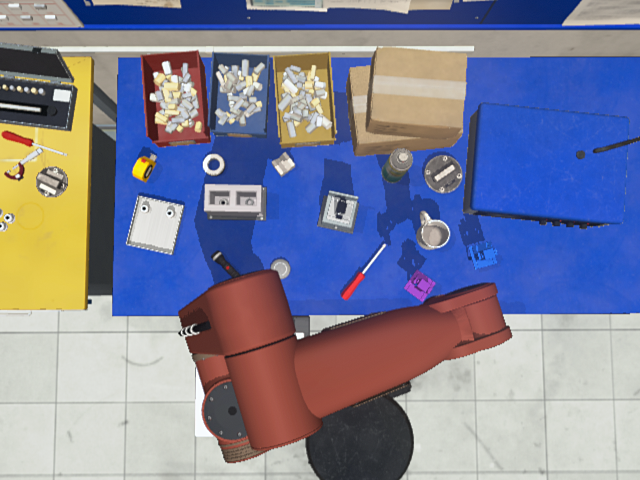

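View pics/scene0.png

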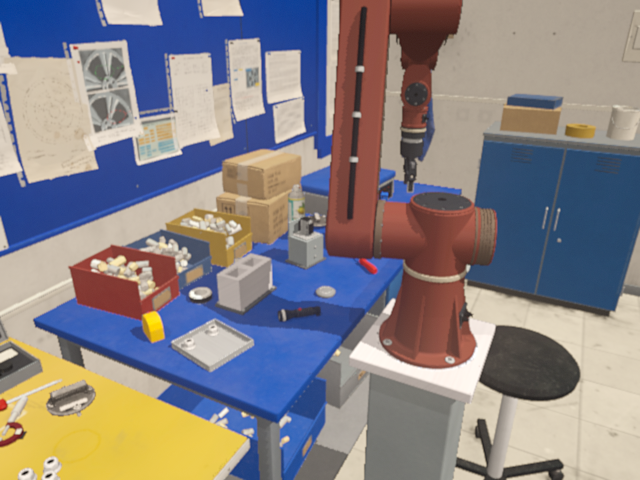

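View pics/wrist0.png

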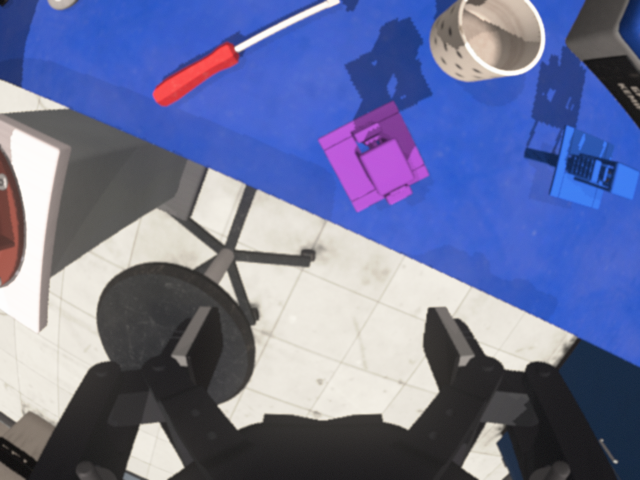

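Run:
```python
from h import *
crop('top0','t_a',110,140,290,270,4.4)
crop('top0','t_b',300,165,385,245,7)
for n,(u,v) in dict(standtop1=(326,222),blk=(250,187),blkL=(210,190),tongs=(341,208),tray=(150,235),pA=(222,200),pB=(250,202)).items(): print(n,world('top0',u,v))
```

```text
standtop1 [ 0.46879821 -0.22646396  0.07401433]
blk [ 0.56685636 -0.00996303  0.09973419]
blkL [0.55840631 0.10344792 0.10105336]
tongs [ 0.49706533 -0.26518584  0.15834303]
tray [0.44046185 0.29846861 0.00204981]
pA [0.53999267 0.07892162 0.03596072]
pB [ 0.53724328 -0.00139973  0.01338439]
```

View pics/t_a.png

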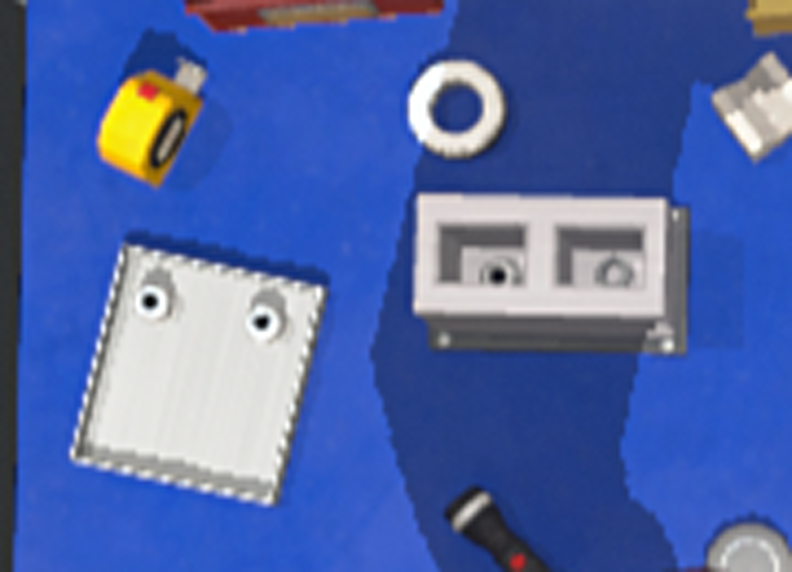

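View pics/t_b.png

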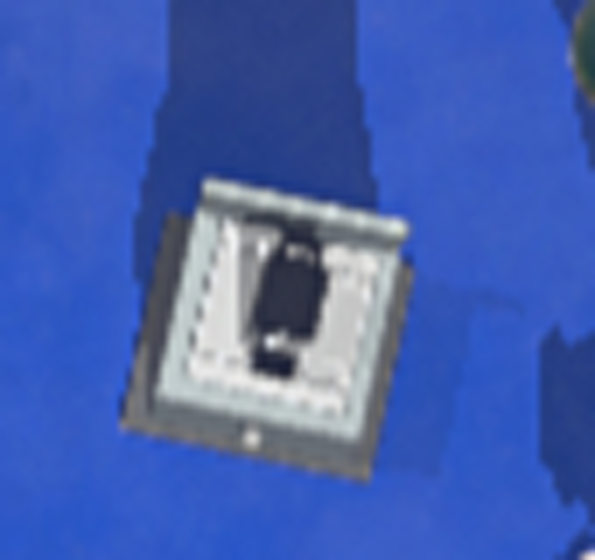

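Run:
```python
from h import *
P=cloud('top0')
def rect(name,u0,v0,u1,v1,zl,zh):
    Q=P[v0:v1,u0:u1].reshape(-1,3); Q=Q[(Q[:,2]>zl)&(Q[:,2]<zh)]
    r=cv2.minAreaRect((Q[:,:2]*1000).astype(np.float32)); print(name,len(Q),r,'z',np.median(Q[:,2]))
rect('block',195,175,275,225,.09,.115)
rect('standtop',300,165,385,245,.085,.11)
rect('stand all',300,165,385,245,.05,.13)
rect('plate',300,165,385,245,.135,.15)
rect('tongs top',300,165,385,245,.152,.175)
rect('tray rim',120,180,190,260,.01,.03)
rect('tray',120,180,190,260,-.005+.006,.03)
for (u,v) in [(222,206),(224,203),(228,202),(250,202),(246,202),(250,204),(255,200)]: print(u,v,world('top0',u,v))
```

```text
block 1075 ((536.62109375, 39.7344970703125), (160.92572021484375, 77.66785430908203), 88.54098510742188) z 0.1035968228074926
standtop 656 ((499.06939697265625, -263.5246887207031), (84.32775115966797, 78.80457305908203), 77.68135070800781) z 0.097343859832561
stand all 760 ((557.9761962890625, -299.0624694824219), (102.8944091796875, 239.478759765625), 58.34273147583008) z 0.09724144483818598
plate 115 ((508.5030822753906, -266.68115234375), (80.63694763183594, 69.20769500732422), 79.66194915771484) z 0.14310309081692552
tongs top 105 ((508.1286315917969, -277.1042175292969), (47.43208694458008, 57.1433219909668), 81.90541076660156) z 0.15772742146936602
tray rim 506 ((492.18585205078125, 280.96319580078125), (226.4324493408203, 192.50840759277344), 1.7074614763259888) z 0.01596131387802069
tray 3088 ((487.44183349609375, 285.5101013183594), (242.69334411621094, 208.2693328857422), 1.0488630533218384) z 0.0047214383115067315
222 206 [0.5118662  0.06849314 0.10469431]
224 203 [0.53183517 0.07371797 0.03077677]
228 202 [0.53731451 0.06417547 0.01454054]
250 202 [ 0.53724328 -0.00139973  0.01338439]
246 202 [0.5346548  0.00873342 0.0302522 ]
250 204 [ 0.52892018 -0.00293562  0.02836689]
255 200 [ 0.54357696 -0.01612379  0.01118668]
```

Run:
```python
from h import *
p=optics.camera_params('wrist');V=np.array(p['view']);c=-V[:3,:3].T@V[:3,3]
o=readout.get_obs();R=np.array(o['ee_rot']);print(R.T@(c-o['tcp_pos']),o['tcp_pos'])
print('fwd in tool',R.T@(-V[2,:3]))
a=np.radians(-102.3+0)
T=np.array([.502,-.264,.36]); z=np.array([np.cos(a+np.pi/2),np.sin(a+np.pi/2),0])
d=R.T@(T-.0*z-o['tcp_pos']);print(d, np.degrees(np.arctan2(R[1,0],R[0,0])))
```

```text
[ 0.00038276 -0.12439966  0.08283639] [ 0.22200689 -0.47538618  0.24986115]
fwd in tool [ 1.27463208e-04  9.47639139e-01 -3.19343147e-01]
[-0.07320696 -0.11001438  0.34314487] -64.97388344125642
```

```bash
cat > plan.py <<'E'
import numpy as np,sys
from station import readout
from scipy.spatial.transform import Rotation as Ro
def Rhead(deg):
    a=np.radians(deg); x=np.array([np.cos(a),np.sin(a),0]); y=np.array([0,0,-1.]); return np.stack([x,y,np.cross(x,y)],1)
def plan(pos,head,n,nt=None):
    """constant body shift per row; rows 1..n with turn"""
    o=readout.get_obs(); R0=np.array(o['ee_rot']); R1=Rhead(head)
    rv=Ro.from_matrix(R0.T@R1).as_rotvec(); d=np.array(pos)-o['tcp_pos']
    M=sum(R0@Ro.from_rotvec(rv*i/n).as_matrix() for i in range(n))
    s=np.linalg.solve(M,d)/0.08
    print('now',np.round(o['tcp_pos'],4),'head',np.round(np.degrees(np.arctan2(R0[1,0],R0[0,0])),2),'gap',round(float(o['finger_gap']),3),'t',o['clock'])
    print(n,'rows of shift',np.round(s,3),'turn',np.round(rv/(np.pi/2)/n,4))
    h=np.degrees(np.linalg.norm(rv)); print('turn deg/row',h/n,'mm/row',80*np.linalg.norm(s))
if __name__=='__main__':
    a=[float(x) for x in sys.argv[1:]]; plan(a[:3],a[3],int(a[4]))
E
python3 plan.py .50 -.262 .26 -102.3 8
```

```text
now [ 0.222  -0.4754  0.2499] head -64.97 gap 1.0 t 0.15
8 rows of shift [-0.269 -0.016  0.488] turn [ 0.      0.0518 -0.0001]
turn deg/row 4.665769696037798 mm/row 44.59598513421244
```

```bash
python3 -m jog '[-0.269,-0.016,0.488,0,0.052,0,1, -0.269,-0.016,0.488,0,0.052,0,1, -0.269,-0.016,0.488,0,0.052,0,1, -0.269,-0.016,0.488,0,0.052,0,1, -0.269,-0.016,0.488,0,0.052,0,1, -0.269,-0.016,0.488,0,0.052,0,1, -0.269,-0.016,0.488,0,0.052,0,1, -0.269,-0.016,0.488,0,0.052,0,1]' 40
python3 - <<'E'
from h import *
snap('wrist','w1');o=readout.get_obs();print(np.round(o['tcp_pos'],4),np.round(o['joint_positions'],2))
E
```

```text
clock: 1.15
tcp_pos: [0.5012, -0.2613, 0.2605]
ee_rot: [[-0.217, -0.0, 0.976], [-0.976, 0.0, -0.217], [0.0, -1.0, -0.0]]
ft_force: [-0.1, -0.9, -0.3]
finger_gap: 1.002
[ 0.5053 -0.2597  0.2603] [-0.6   0.37 -0.02  1.18  0.    2.76]
```

View pics/w1.png

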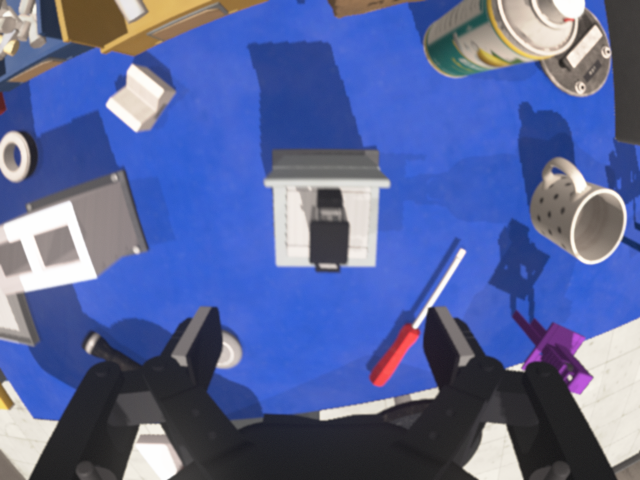

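Run:
```python
from h import *
snap('wrist','w2');o=readout.get_obs();print(np.round(o['tcp_pos'],4),np.round(o['joint_vel'],3))
crop('w2','w2c',250,130,410,290,5)
```

```text
[ 0.5031 -0.2606  0.26  ] [-0.05  -0.033 -0.062  0.004 -0.025 -0.114]
```

View pics/w2c.png

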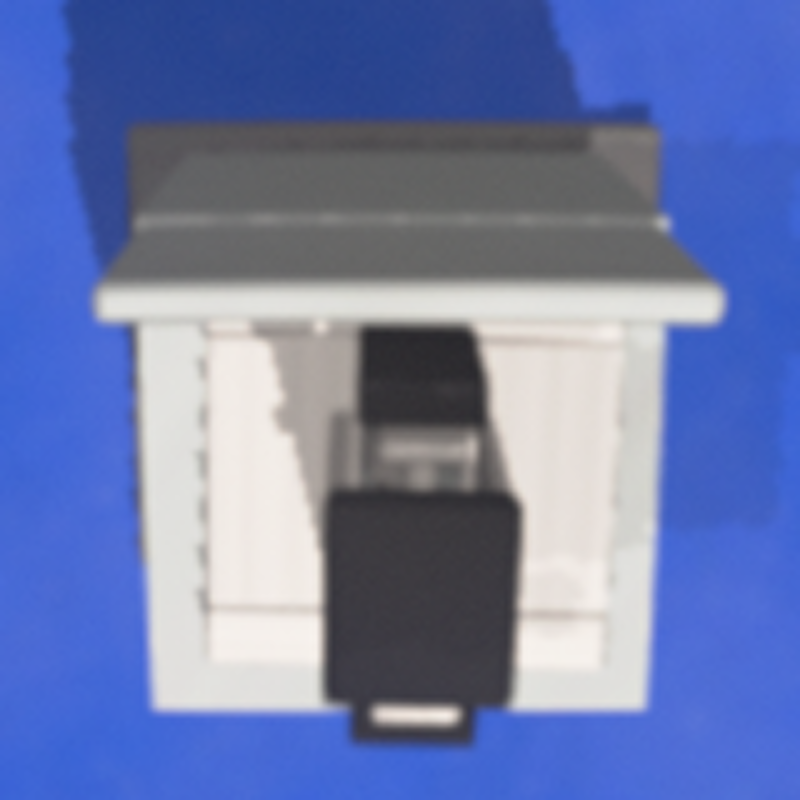

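```bash
cat >> h.py <<'E'
def onplane(fn,u,v,zz,fish=True):
    V=load(fn)[2]; c=-V[:3,:3].T@V[:3,3]; p=world(fn,u,v,1.0,fish); d=p-c; return c+d*(zz-c[2])/d[2]
E
python3 - <<'E'
from h import *
f=lambda a,b,z:onplane('w2',250+a/5-.5+.1,130+b/5-.5+.1,z)
B=[f(326,492,.158),f(520,492,.158),f(514,705,.158),f(326,705,.158)]
for b in B: print('bridge',b.round(4))
print('centre',np.mean(B,0))
fl,fr=f(155,710,.095),f(648,710,.095)
print('front',fl,fr,np.linalg.norm(fl-fr),np.degrees(np.arctan2(*(fl-fr)[[1,0]])))
c=(fl+fr)/2; y=(fl-fr)/np.linalg.norm(fl-fr); x=np.array([y[1],-y[0],0]); print('stand centre',c+.042*x)
pl,pr=f(95,300,.145),f(725,300,.145); print('plate',pl,pr,np.linalg.norm(pl-pr),np.degrees(np.arctan2(*(pl-pr)[[1,0]])))
e=[f(95,322,.145),f(725,322,.145)]; print('from plate',np.mean(e,0)-.035*x)
cl=[f(208,662,.099),f(600,668,.099)]; print('collar front',cl,np.mean(cl,0)+.033*x)
im,d,V,k=load('w2'); print(world('w2',333,251,None,True),world('w2',290,240,None,True))
E
```

```text
bridge [ 0.5192 -0.2576  0.158 ]
bridge [ 0.5138 -0.2818  0.158 ]
bridge [ 0.4848 -0.2753  0.158 ]
bridge [ 0.4903 -0.2509  0.158 ]
centre [ 0.50202671 -0.26636903  0.158     ]
front [ 0.46917224 -0.21453871  0.095     ] [ 0.4505817  -0.29691907  0.095     ] 0.08445194849688102 77.2832382970113
stand centre [ 0.50084672 -0.26497442  0.095     ]
plate [ 0.54798346 -0.23255801  0.145     ] [ 0.5298668  -0.31403578  0.145     ] 0.08346759288356422 77.46416247548161
from plate [ 0.50186842 -0.26495515  0.145     ]
collar front [array([ 0.4773429 , -0.22638012,  0.099     ]), array([ 0.46189483, -0.28998879,  0.099     ])] [ 0.50180938 -0.2654488   0.099     ]
[ 0.50157039 -0.26563028  0.15867326] [ 0.49565671 -0.22985411  0.09684698]
```

```bash
python3 plan.py .5015 -.2652 .132 -102.6 6
```

```text
now [ 0.5031 -0.2606  0.26  ] head -102.35 gap 0.997 t 1.25
6 rows of shift [ 0.01   0.267 -0.001] turn [-0.0001  0.0005 -0.0001]
turn deg/row 0.04331201179591599 mm/row 21.350105097687493
```

```bash
python3 -m jog '[0.01,0.267,0,0,0,0,1, 0.01,0.267,0,0,0,0,1, 0.01,0.267,0,0,0,0,1, 0.01,0.267,0,0,0,0,1, 0.01,0.267,0,0,0,0,1, 0.01,0.267,0,0,0.003,0,1, 0,0,0,0,0,0,0.2, 0,0,0,0,0,0,0]' 40
python3 - <<'E'
from h import *
print(bot.tip_reach)
snap('wrist','w3');o=readout.get_obs();print(np.round(o['tcp_pos'],4),o['finger_gap'],np.round(o['ft_force'],2))
E
```

```text
clock: 2.25
tcp_pos: [0.4991, -0.2673, 0.1331]
ee_rot: [[-0.219, 0.0, 0.976], [-0.976, -0.0, -0.219], [0.0, -1.0, 0.0]]
ft_force: [0.4, -0.5, -0.2]
finger_gap: 0.602
0.019
[ 0.4994 -0.2674  0.1333] 0.514766154802269 [-0.21 -0.07  0.31]
```

View pics/w3.png

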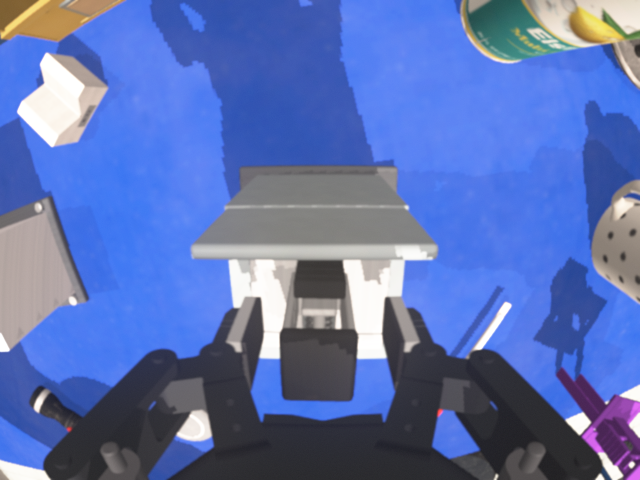

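```bash
python3 -m jog '[-0.032,0,0.02,0,0,0,0, 0,0,0,0,0,0,0, 0,0,0,0,0,0,-0.4, 0,0,0,0,0,0,-1, 0,0,0,0,0,0,-1, 0,0,0,0,0,0,-1, 0,0,0,0,0,0,-1, 0,0,0,0,0,0,-1]' 40
python3 -c "
from station import *
print(bot.tip_reach)"; python3 plan.py .5015 -.2652 .255 -102.6 8
```

```text
clock: 3.3
tcp_pos: [0.5014, -0.265, 0.1327]
ee_rot: [[-0.22, 0.001, 0.976], [-0.976, -0.0, -0.22], [0.0, -1.0, 0.001]]
ft_force: [-0.6, -0.0, 4.6]
finger_gap: 0.299
0.019
now [ 0.5014 -0.265   0.1327] head -102.68 gap 0.299 t 3.3
8 rows of shift [ 0.    -0.191  0.   ] turn [-0.     -0.0001  0.    ]
turn deg/row 0.011218013554589934 mm/row 15.281581682669936
```

```bash
python3 -m jog '[0,-0.05,0,0,0,0,-1, 0,-0.12,0,0,0,0,-1, 0,-0.22,0,0,0,0,-1, 0,-0.28,0,0,0,0,-1, 0,-0.34,0,0,0,0,-1, 0,-0.28,0,0,0,0,-1, 0,-0.2,0,0,0,0,-1, 0,-0.08,0,0,0,0,-1]' 40
python3 plan.py .5 -.075 .258 -40 7; python3 plan.py .48 0.03 .258 -1.46 8
python3 - <<'E'
from h import *
snap('wrist','w4')
E
```

```text
clock: 4.3
tcp_pos: [0.5014, -0.265, 0.2592]
ee_rot: [[-0.22, 0.001, 0.976], [-0.976, -0.001, -0.22], [0.0, -1.0, 0.001]]
ft_force: [0.0, -1.3, -2.1]
finger_gap: 0.299
now [ 0.5014 -0.265   0.2592] head -102.68 gap 0.299 t 4.3
7 rows of shift [-0.346  0.002  0.085] turn [-0.0001 -0.0995  0.0001]
turn deg/row 8.954708112799908 mm/row 28.523316137616284
now [ 0.5014 -0.265   0.2592] head -102.68 gap 0.299 t 4.3
8 rows of shift [-0.468  0.002  0.243] turn [-0.000e+00 -1.406e-01  1.000e-04]
turn deg/row 12.652866792787648 mm/row 42.17697633185337
```

View pics/w4.png

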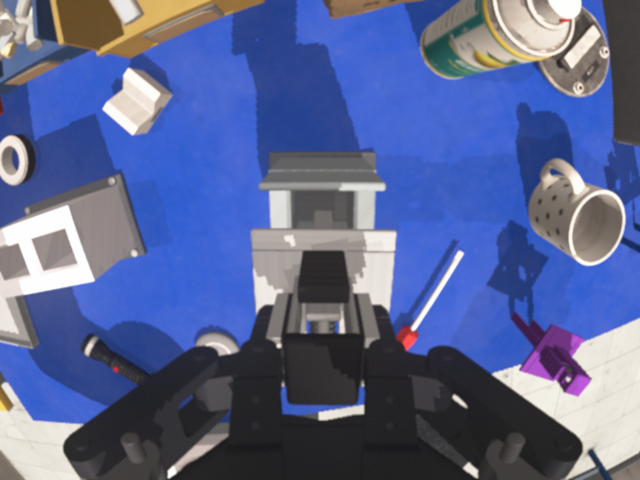

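```bash
python3 plan.py .537 -.03 .275 -1.46 12
```

```text
now [ 0.5015 -0.2651  0.2593] head -102.68 gap 0.301 t 4.35
12 rows of shift [-0.209 -0.016  0.19 ] turn [-0.     -0.0937  0.0001]
turn deg/row 8.435208649755998 mm/row 22.660232910904515
```

```bash
python3 -m jog '[0,-0.25,0,0,0,0,-1, -0.209,0,0.19,0,-0.0937,0,-1, -0.209,0,0.19,0,-0.0937,0,-1, -0.209,0,0.19,0,-0.0937,0,-1, -0.209,0,0.19,0,-0.0937,0,-1, -0.209,0,0.19,0,-0.0937,0,-1, -0.209,0,0.19,0,-0.0937,0,-1, -0.209,0,0.19,0,-0.0937,0,-1]' 40
python3 plan.py .537 -.03 .275 -1.46 5
```

```text
clock: 5.35
tcp_pos: [0.5759, -0.1325, 0.2771]
ee_rot: [[0.727, -0.001, 0.687], [-0.687, 0.001, 0.727], [-0.001, -1.0, -0.001]]
ft_force: [-0.4, -0.9, -1.5]
finger_gap: 0.304
now [ 0.5759 -0.1325  0.2771] head -43.37 gap 0.304 t 5.35
5 rows of shift [-0.206  0.005  0.189] turn [ 0.     -0.0931 -0.0002]
turn deg/row 8.382670614805834 mm/row 22.400632187542847
```

```bash
python3 -m jog '[-0.209,0,0.19,0,-0.0937,0,-1, -0.209,0,0.19,0,-0.0937,0,-1, -0.209,0,0.19,0,-0.0937,0,-1, -0.209,0,0.19,0,-0.0937,0,-1, -0.209,0,0.19,0,-0.0937,0,-1, 0,0,0,0,0,0,-1, 0,0,0,0,0,0,-1, 0,0,0,0,0,0,-1]' 40
python3 - <<'E'
from h import *
snap('wrist','w5'); crop('w5','w5c',200,60,440,260,3.3)
E
python3 plan.py .537 -.03 .275 -1.46 5
```

```text
clock: 6.35
tcp_pos: [0.5369, -0.0306, 0.2777]
ee_rot: [[1.0, -0.0, 0.028], [-0.028, -0.0, 1.0], [-0.0, -1.0, -0.0]]
ft_force: [-0.0, 0.4, -1.7]
finger_gap: 0.296
now [ 0.5368 -0.0306  0.2778] head -1.58 gap 0.301 t 6.4
5 rows of shift [0.    0.007 0.001] turn [ 0.     -0.0003 -0.    ]
turn deg/row 0.023881444865503677 mm/row 0.5633015643158772
```

View pics/w5.png

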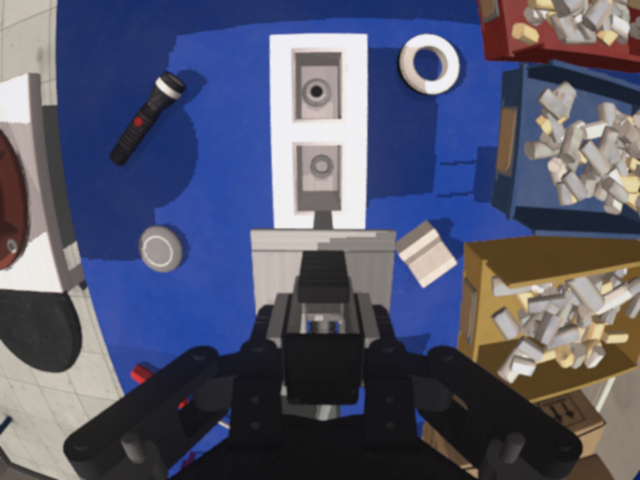

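View pics/w5c.png

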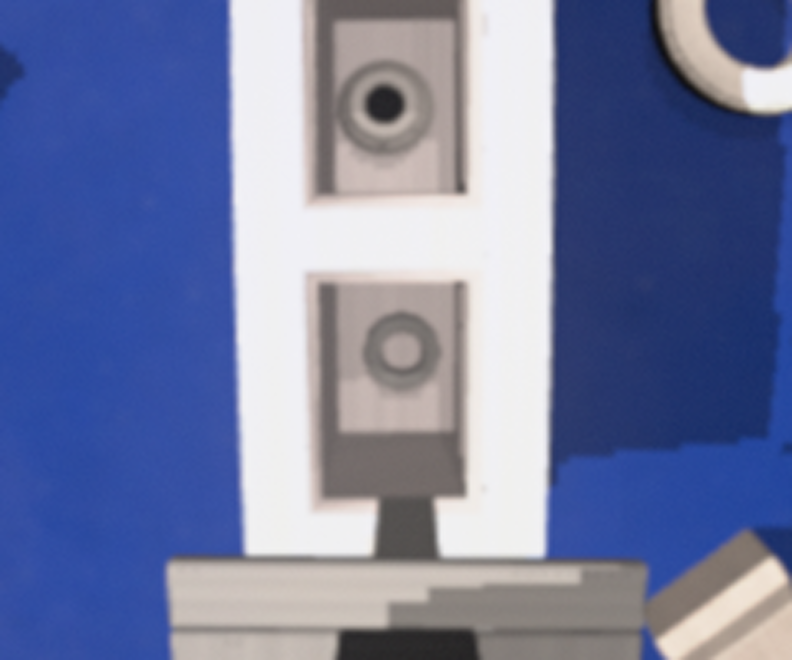

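Run:
```python
from h import *
crop('w5','w5d',260,25,380,145,6)
```

```text
(no output)
```

View pics/w5d.png

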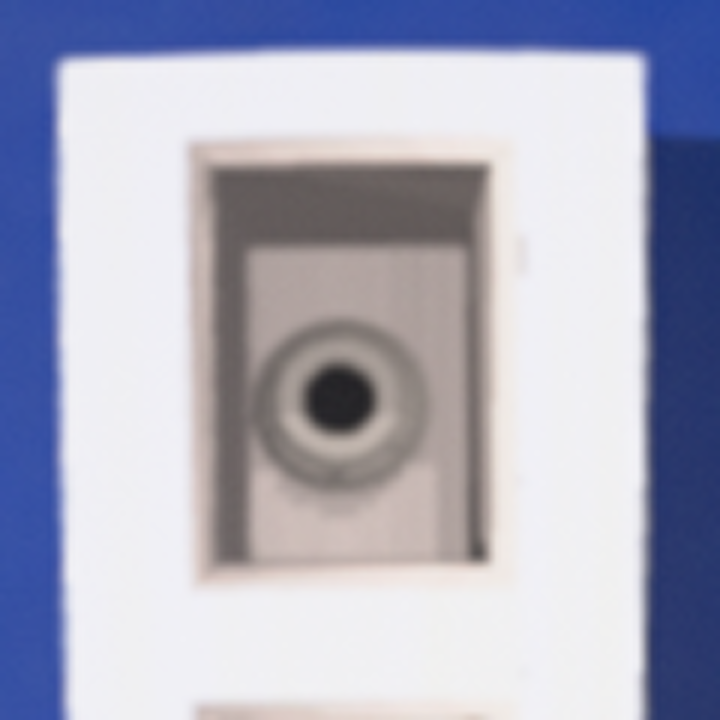

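Run:
```python
from h import *
f=lambda a,b,z:onplane('w5',260+a/6-.42,25+b/6-.42,z)
t=[f(60,62,.104),f(645,55,.104)]; print(t,np.linalg.norm(t[0]-t[1]),np.degrees(np.arctan2(*(t[1]-t[0])[[1,0]])))
for q in ([(213,168),(489,165),(487,563),(213,563)],[(192,145),(508,140),(508,583),(197,583)]):
    Q=[f(a,b,.104) for a,b in q]; Q2=[f(a,b,.101) for a,b in q]
    print('mouth',np.round(Q,4).tolist(),np.mean(Q,0),[np.linalg.norm(Q[i]-Q[i-1]).round(4) for i in range(4)])
fl=[f(247,243,.014),f(467,243,.014),f(463,558,.014),f(247,560,.014)]
print('floor',np.mean(fl,0),[np.linalg.norm(fl[i]-fl[i-1]).round(4) for i in range(4)])
print('nut top',f(339,398,.033),'flange',f(340,405,.0165),np.linalg.norm(f(253,405,.0165)-f(427,405,.0165)))
print(world('w5',300,45,None,True),world('w5',350,120,None,True))
t=[f(60,62,.104),f(645,55,.104)];c=np.mean(t,0);x=(t[1]-t[0])/np.linalg.norm(t[1]-t[0]);y=np.array([-x[1],x[0],0])
print('pocket_a from top edge',c-y*.042)
```

```text
[array([0.50014548, 0.12028489, 0.104     ]), array([0.57679464, 0.11882903, 0.104     ])] 0.07666298465647045 -1.0881364655546812
mouth [[0.5199, 0.1042, 0.104], [0.5559, 0.1034, 0.104], [0.5542, 0.0497, 0.104], [0.5182, 0.0508, 0.104]] [0.53705421 0.0770228  0.104     ] [np.float64(0.0534), np.float64(0.036), np.float64(0.0538), np.float64(0.0361)]
mouth [[0.5172, 0.1075, 0.104], [0.5584, 0.1069, 0.104], [0.557, 0.047, 0.104], [0.516, 0.0482, 0.104]] [0.5371584  0.07738593 0.104     ] [np.float64(0.0593), np.float64(0.0412), np.float64(0.0599), np.float64(0.041)]
floor [0.5369693  0.07813265 0.014     ] [np.float64(0.0556), np.float64(0.0373), np.float64(0.0552), np.float64(0.037)]
nut top [0.53438568 0.07717629 0.033     ] flange [0.53427484 0.07710058 0.0165    ] 0.029413693459146895
[0.52391626 0.11028954 0.10389719] [0.56153864 0.04831005 0.10409851]
pocket_a from top edge [0.53767246 0.07756454 0.104     ]
```

```bash
python3 plan.py .5352 .0773 .26 -1.4 6
```

```text
now [ 0.5368 -0.0306  0.2778] head -1.58 gap 0.301 t 6.4
6 rows of shift [-0.009  0.037  0.225] turn [ 0.     -0.0003 -0.    ]
turn deg/row 0.029876148686790307 mm/row 18.224849735832894
```

```bash
python3 -m jog '[-0.009,0.037,0.16,0,-0.002,0,-1, -0.009,0.037,0.29,0,0,0,-1, -0.009,0.037,0.3,0,0,0,-1, -0.009,0.037,0.3,0,0,0,-1, -0.009,0.037,0.2,0,0,0,-1, -0.009,0.037,0.1,0,0,0,-1, 0,0,0,0,0,0,-1, 0,0,0,0,0,0,-1]' 40
python3 plan.py .5352 .0773 .149 -1.4 6
python3 - <<'E'
from h import *
snap('wrist','w6');snap('scene','s6'); crop('s6','s6c',200,170,340,310,5)
E
```

```text
clock: 7.4
tcp_pos: [0.5349, 0.0775, 0.2603]
ee_rot: [[1.0, 0.0, 0.023], [-0.023, -0.0, 1.0], [0.0, -1.0, -0.0]]
ft_force: [-0.0, -0.9, -2.0]
finger_gap: 0.299
now [0.5349 0.0775 0.2603] head -1.34 gap 0.299 t 7.4
6 rows of shift [ 0.001  0.232 -0.   ] turn [0.     0.0001 0.    ]
turn deg/row 0.010381449804601497 mm/row 18.545253235161592
```

View pics/s6c.png

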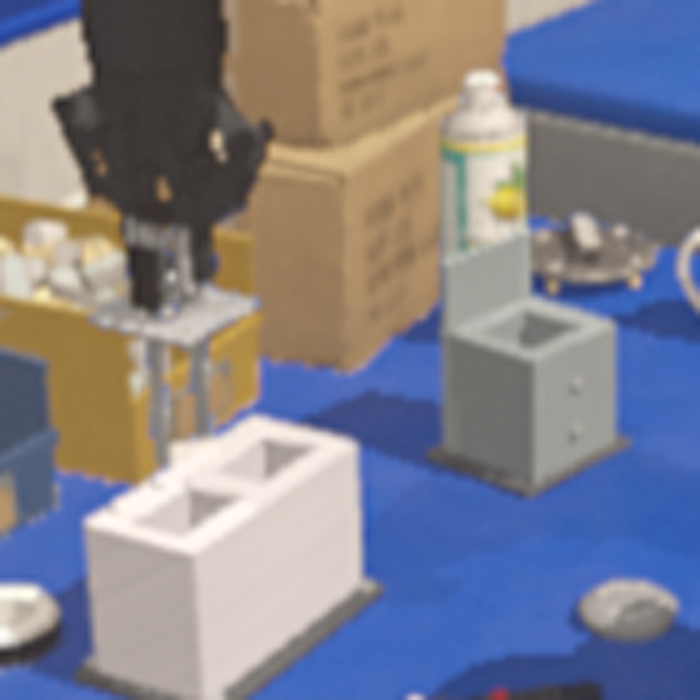

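View pics/w6.png

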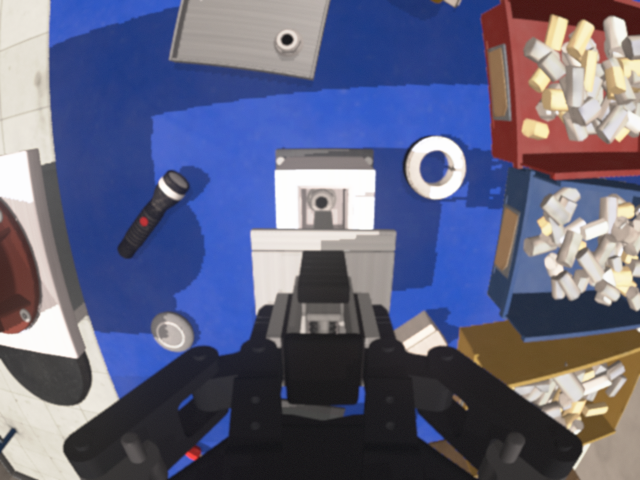

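```bash
python3 -m jog '[0,0.1,0,0,0,0,-1, 0,0.2,0,0,0,0,-1, 0,0.25,0,0,0,0,-1, 0,0.25,0,0,0,0,-1, 0,0.25,0,0,0,0,-1, 0,0.2,0,0,0,0,-1, 0,0.12,0,0,0,0,-1, 0,0.04,0,0,0,0,-1]' 40
python3 plan.py .5352 .0773 .1425 -1.4 6
python3 - <<'E'
from h import *
snap('wrist','w7')
E
```

```text
clock: 8.5
tcp_pos: [0.5345, 0.0779, 0.1469]
ee_rot: [[1.0, -0.001, 0.023], [-0.023, -0.0, 1.0], [-0.001, -1.0, -0.0]]
ft_force: [-0.5, 0.3, -0.3]
finger_gap: 0.298
now [0.5345 0.0779 0.1469] head -1.32 gap 0.298 t 8.5
6 rows of shift [ 0.002  0.009 -0.001] turn [ 0.      0.0001 -0.0001]
turn deg/row 0.015262422201096878 mm/row 0.7466000984221954
```

View pics/w7.png

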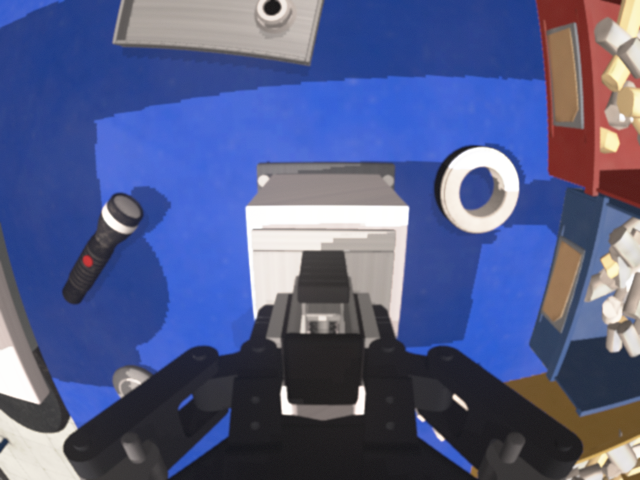

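Collar sits just above the block top, no contact force yet. Lower slowly onto it.

```bash
python3 -m jog '[0.004,0.02,-0.004,0,0,0,-1, 0,0.02,0,0,0,0,-1, 0,0.015,0,0,0,0,-1, 0,0.01,0,0,0,0,-1, 0,0.005,0,0,0,0,-1, 0,0,0,0,0,0,-1, 0,0,0,0,0,0,-1, 0,0,0,0,0,0,-1]' 40
```

```text
clock: 9.55
tcp_pos: [0.5351, 0.0777, 0.1419]
ee_rot: [[1.0, 0.0, 0.023], [-0.023, -0.0, 1.0], [0.0, -1.0, -0.0]]
ft_force: [0.3, 0.0, -1.0]
finger_gap: 0.301
```

```bash
python3 -m jog '[0,0,0,0,0,0,-0.2, 0,0,0,0,0,0,0.3, 0,0,0,0,0,0,1, 0,0,0,0,0,0,1, 0,0,0,0,0,0,1, 0,0,0,0,0,0,1, 0,0,0,0,0,0,1, 0,0,0,0,0,0,1]' 40
python3 - <<'E'
from h import *
snap('wrist','w8')
E
python3 plan.py .5351 .0777 .138 88.6 9
```

```text
clock: 10.55
tcp_pos: [0.5351, 0.0777, 0.1418]
ee_rot: [[1.0, 0.0, 0.023], [-0.023, 0.0, 1.0], [0.0, -1.0, 0.0]]
ft_force: [0.8, 1.0, -0.7]
finger_gap: 0.998
now [0.5351 0.0777 0.1418] head -1.31 gap 1.001 t 10.6
9 rows of shift [0.    0.005 0.   ] turn [-0.    -0.111 -0.   ]
turn deg/row 9.990346871431198 mm/row 0.42433928100837787
```

View pics/w8.png

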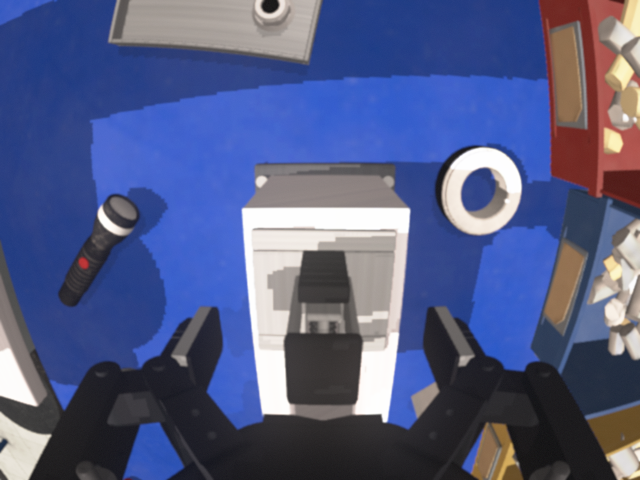

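Tongs stand on the block, collar flat (edges parallel), fingers open. Turn to the pads.

```bash
python3 -m jog '[0,0,0,0,-0.111,0,1, 0,0,0,0,-0.111,0,1, 0,0,0,0,-0.111,0,1, 0,0,0,0,-0.111,0,1, 0,0,0,0,-0.111,0,1, 0,0,0,0,-0.111,0,1, 0,0,0,0,-0.111,0,1, 0,0,0,0,-0.111,0,1]' 40
python3 -m jog '[0,0.05,0,0,-0.111,0,1, 0,0,0,0,0,0,1, 0,0,0,0,0,0,1, 0,0,0,0,0,0,1, 0,0,0,0,0,0,1, 0,0,0,0,0,0,1, 0,0,0,0,0,0,1, 0,0,0,0,0,0,1]' 40
python3 - <<'E'
from h import *
snap('wrist','w9')
E
python3 plan.py .5351 .0777 .138 88.6 1
```

```text
clock: 11.6
tcp_pos: [0.535, 0.0777, 0.1418]
ee_rot: [[0.192, -0.0, -0.981], [0.981, 0.0, 0.192], [0.0, -1.0, 0.0]]
ft_force: [0.1, 0.8, 0.7]
finger_gap: 0.999
clock: 12.6
tcp_pos: [0.5351, 0.0777, 0.1378]
ee_rot: [[0.024, 0.0, -1.0], [1.0, 0.0, 0.024], [0.0, -1.0, -0.0]]
ft_force: [0.1, 1.1, 0.1]
finger_gap: 1.001
now [0.5351 0.0777 0.1378] head 88.6 gap 0.999 t 12.65
1 rows of shift [ 0.    -0.002 -0.   ] turn [ 0. -0. -0.]
turn deg/row 0.0025705451354207853 mm/row 0.17670308056347508
```

View pics/w9.png

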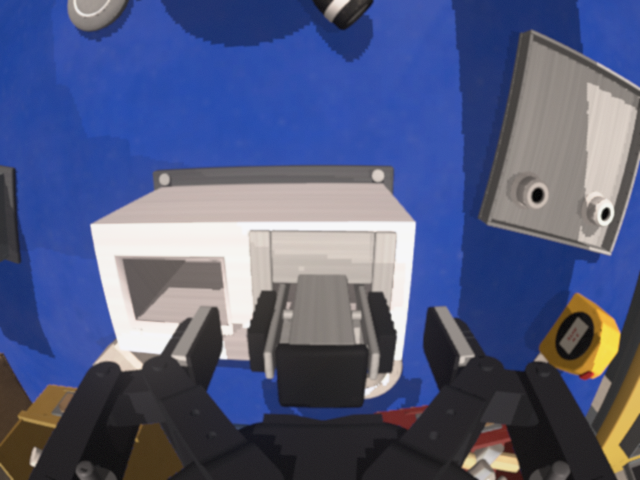

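```bash
python3 -m jog '[0,0,0,0,0,0,0.3, 0,0,0,0,0,0,0.3, 0,0,0,0,0,0,0.15, 0,0,0,0,0,0,0, 0,0,0,0,0,0,-0.1, 0,0,0,0,0,0,-0.3, 0,0,0,0,0,0,-0.5, 0,0,0,0,0,0,-0.5]' 40
python3 -m jog '[0,0,0,0,0,0,-0.5, 0,0,0,0,0,0,-0.5, 0,0,0,0,0,0,-0.5, 0,0,0,0,0,0,-0.5, 0,-0.02,0,0,0,0,-0.5, 0,-0.04,0,0,0,0,-0.5, 0,-0.06,0,0,0,0,-0.5, 0,-0.06,0,0,0,0,-0.5]' 40
python3 - <<'E'
from h import *
f=lambda u,v:onplane('w9',u,v,.018)
for p in [(530,32),(640,90),(483,218),(610,253)]: print(f(*p))
for p in [(537,194),(600,212)]: print('nut',onplane('w9',*p,.022))
E
```

```text
clock: 13.65
tcp_pos: [0.5354, 0.0777, 0.1393]
ee_rot: [[0.025, 0.002, -1.0], [1.0, 0.0, 0.025], [0.0, -1.0, -0.002]]
ft_force: [-4.2, -0.2, 15.9]
finger_gap: 0.467
clock: 14.65
tcp_pos: [0.535, 0.0777, 0.1524]
ee_rot: [[0.024, -0.0, -1.0], [1.0, -0.0, 0.024], [-0.0, -1.0, 0.0]]
ft_force: [-0.5, -0.8, -2.7]
finger_gap: 0.463
[0.38489624 0.2294747  0.018     ]
[0.41082617 0.34966251 0.018     ]
[0.52390885 0.19468249 0.018     ]
[0.55691418 0.33375028 0.018     ]
nut [0.50456256 0.23732803 0.022     ]
nut [0.51811533 0.30672139 0.022     ]
```

```bash
python3 -m jog '[0,-0.1,0,0,0,0,-0.5, 0,-0.16,0,0,0,0,-0.5, 0,-0.22,0,0,0,0,-0.5, 0,-0.26,0,0,0,0,-0.5, 0,-0.26,0,0,0,0,-0.5, 0,-0.22,0,0,0,0,-0.5, 0,-0.14,0,0,0,0,-0.5, 0,-0.06,0,0,0,0,-0.5]' 40
python3 - <<'E'
from h import *
snap('scene','s10'); crop('s10','s10c',190,170,340,310,5); snap('wrist','w10')
E
```

```text
clock: 15.65
tcp_pos: [0.5353, 0.0777, 0.2666]
ee_rot: [[0.024, 0.001, -1.0], [1.0, 0.0, 0.024], [0.0, -1.0, -0.001]]
ft_force: [-0.1, -0.6, -2.4]
finger_gap: 0.466
```

View pics/s10c.png

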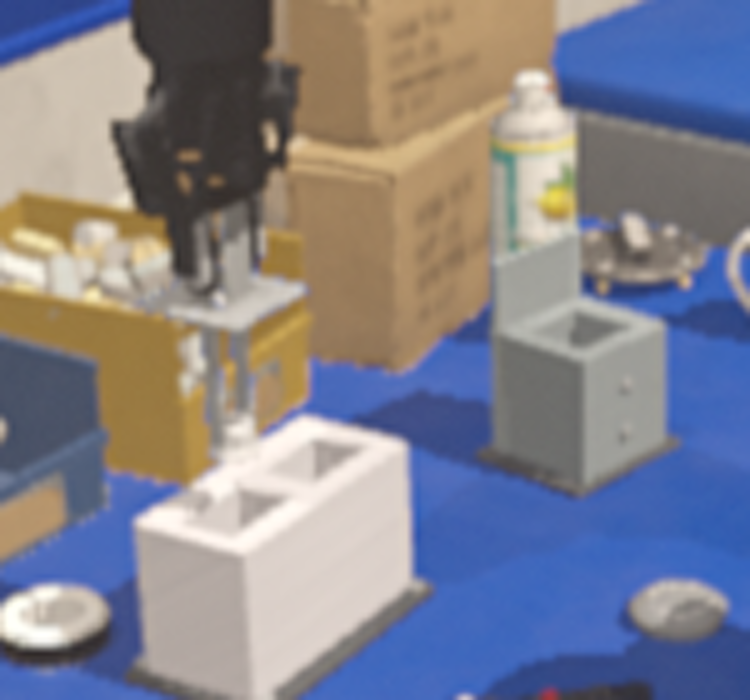

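View pics/w10.png

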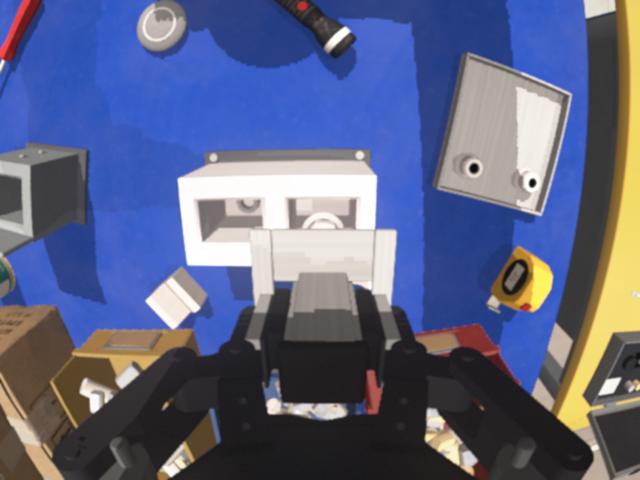

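Run:
```python
from h import *
crop('w10','w10c',420,40,590,225,4.5)
crop('w10','w10d',240,160,400,300,5)
```

```text
(no output)
```

View pics/w10c.png

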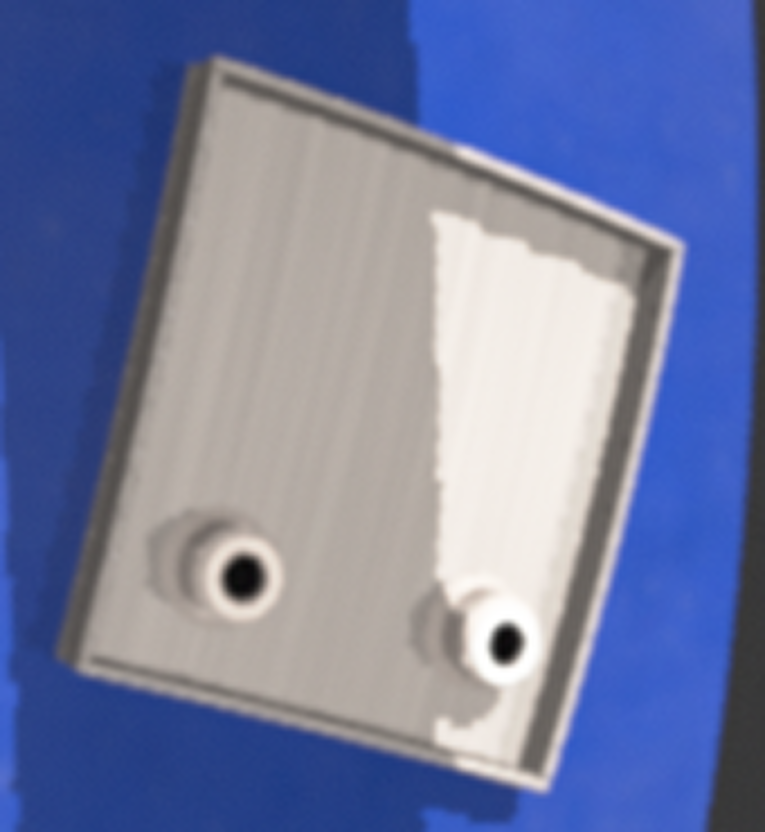

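View pics/w10d.png

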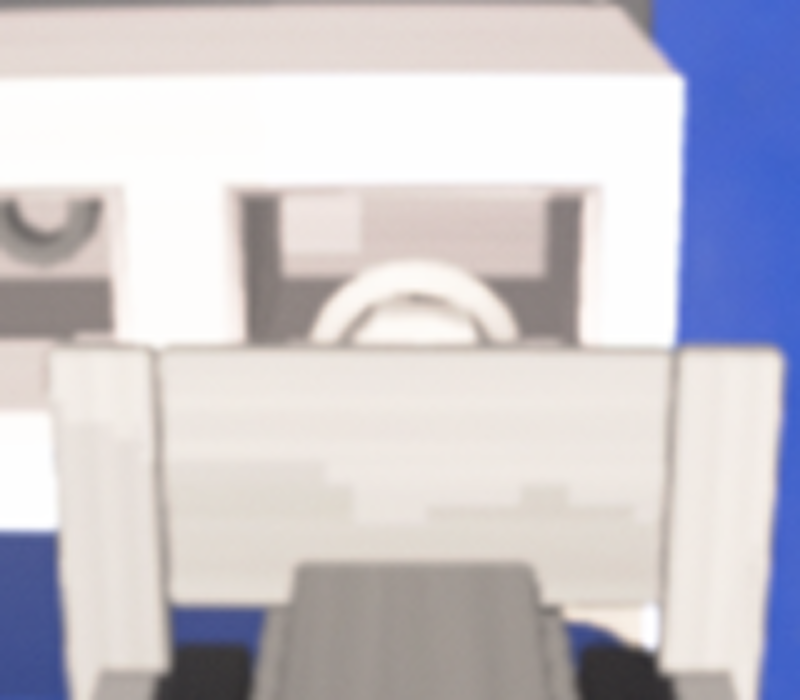

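```bash
python3 - <<'E'
from h import *
f=lambda a,b,z=.018:onplane('w10',420+a/4.5-.39,40+b/4.5-.39,z)
# far(-x) left.. corners
A,B,C,D=f(215,60),f(683,243),f(70,660),f(548,790)
for p in (A,B,C,D): print(p)
print([np.linalg.norm(a-b).round(4) for a,b in((A,B),(C,D),(A,C),(B,D))])
c=(A+B+C+D)/4; x=((C-A)+(D-B)); x/=np.linalg.norm(x); print('c',c,'yaw',np.degrees(np.arctan2(x[1],x[0])),'spot',c-.03*x)
y=np.array([-x[1],x[0],0])
for p in ((243,577),(507,643)):
    n=f(*p,.022)-c; print('nut',n@x,n@y)
print(world('w10',480,120,None,True))
E
python3 plan.py .44 .28 .2666 78 8
```

```text
[0.38353009 0.23026215 0.018     ]
[0.4126445  0.36647021 0.018     ]
[0.52612121 0.19622277 0.018     ]
[0.55855644 0.33475162 0.018     ]
[np.float64(0.1393), np.float64(0.1423), np.float64(0.1466), np.float64(0.1493)]
c [0.47021306 0.28192669 0.018     ] yaw -12.839970939377547 spot [0.44096323 0.28859355 0.018     ]
nut 0.04387758351002811 -0.03549815272584547
nut 0.04074383168897696 0.04180950395107167
[0.454185   0.25107578 0.00342072]
now [0.5351 0.0777 0.2661] head 88.6 gap 0.466 t 15.75
8 rows of shift [ 0.299 -0.001  0.181] turn [0.     0.0147 0.    ]
turn deg/row 1.325202784626129 mm/row 27.985739054194703
```

```bash
python3 plan.py .441 .2885 .2666 77.5 9
```

```text
now [0.5351 0.0777 0.2661] head 88.6 gap 0.466 t 15.75
9 rows of shift [ 0.277 -0.001  0.163] turn [0.     0.0137 0.    ]
turn deg/row 1.2335135049616297 mm/row 25.69326246139667
```

```bash
python3 -m jog '[0.15,0,0.09,0,0.015,0,-0.5, 0.3,0,0.176,0,0.015,0,-0.5, 0.4,0,0.235,0,0.015,0,-0.5, 0.4,0,0.235,0,0.015,0,-0.5, 0.4,0,0.235,0,0.015,0,-0.5, 0.4,0,0.235,0,0.015,0,-0.5, 0.3,0,0.176,0,0.015,0,-0.5, 0.15,0,0.09,0,0.015,0,-0.5]' 40
python3 plan.py .441 .2885 .16 77.5 6
```

```text
clock: 16.75
tcp_pos: [0.4384, 0.29, 0.2651]
ee_rot: [[0.211, -0.001, -0.978], [0.978, -0.0, 0.211], [-0.001, -1.0, 0.001]]
ft_force: [0.7, -0.2, -1.1]
finger_gap: 0.463
now [0.4384 0.29   0.2651] head 77.84 gap 0.463 t 16.75
6 rows of shift [-0.002  0.219 -0.006] turn [-0.0001  0.0006 -0.0001]
turn deg/row 0.058360868113825515 mm/row 17.520524219842606
```

```bash
python3 -m jog '[0,0.1,0,0,0,0,-0.5, 0,0.2,0,0,0,0,-0.5, 0,0.27,0,0,0,0,-0.5, 0,0.28,0,0,0,0,-0.5, 0,0.28,0,0,0,0,-0.5, 0,0.2,0,0,0,0,-0.5, 0,0.12,0,0,0,0,-0.5, 0,0.06,0,0,0,0,-0.5]' 40
python3 - <<'E'
from h import *
snap('scene','s11'); crop('s11','s11c',150,260,280,390,5.5); snap('wrist','w11');o=readout.get_obs();print(o['tcp_pos'],o['ft_force'])
E
```

```text
clock: 17.75
tcp_pos: [0.4393, 0.2884, 0.1444]
ee_rot: [[0.212, -0.001, -0.977], [0.977, -0.0, 0.212], [-0.001, -1.0, 0.001]]
ft_force: [0.1, 0.6, -1.7]
finger_gap: 0.464
[0.43939143 0.28861001 0.14475788] [ 0.34689199  0.60126858 -0.99495656]
```

View pics/s11c.png

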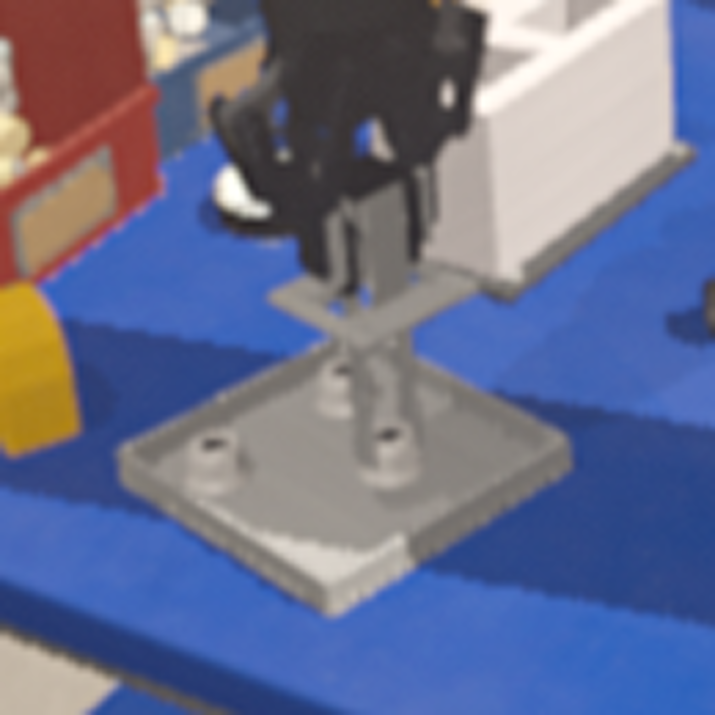

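View pics/w11.png

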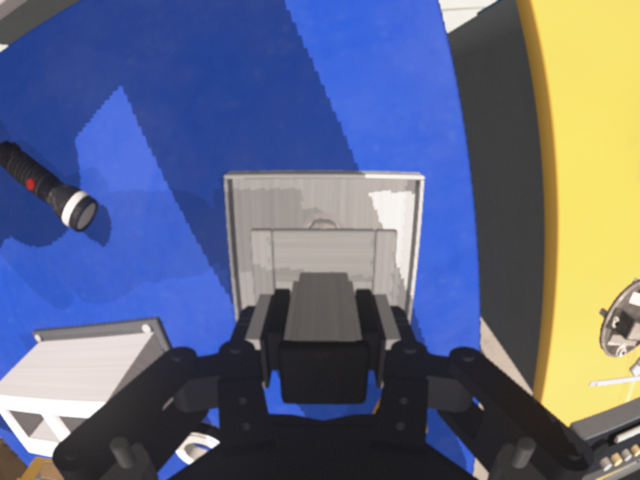

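```bash
python3 -m jog '[0,0.05,0,0,0,0,-0.5, 0,0.05,0,0,0,0,-0.5, 0,0.04,0,0,0,0,-0.5, 0,0.02,0,0,0,0,-0.5, 0,0.01,0,0,0,0,-0.5, 0,0.005,0,0,0,0,-0.5, 0,0,0,0,0,0,-0.5, 0,0,0,0,0,0,-0.5]' 40
```

```text
clock: 18.85
tcp_pos: [0.4394, 0.2889, 0.1311]
ee_rot: [[0.211, 0.0, -0.977], [0.977, 0.0, 0.211], [0.0, -1.0, -0.0]]
ft_force: [0.7, 0.1, -2.2]
finger_gap: 0.458
```

```bash
python3 -m jog '[0,0.008,0,0,0,0,-0.5, 0,0.008,0,0,0,0,-0.5, 0,0.008,0,0,0,0,-0.5, 0,0.008,0,0,0,0,-0.5, 0,0.006,0,0,0,0,-0.5, 0,0.005,0,0,0,0,-0.5, 0,0,0,0,0,0,-0.5, 0,0,0,0,0,0,-0.5]' 40
```

```text
clock: 19.85
tcp_pos: [0.4396, 0.2889, 0.1282]
ee_rot: [[0.211, 0.001, -0.977], [0.977, 0.0, 0.211], [0.0, -1.0, -0.001]]
ft_force: [-1.1, -0.8, 6.9]
finger_gap: 0.465
```

```bash
python3 -m jog '[0,-0.008,0,0,0,0,-0.06, 0,0,0,0,0,0,-0.02, 0,0,0,0,0,0,0.04, 0,0,0,0,0,0,0.1, 0,0,0,0,0,0,0.15, 0,0,0,0,0,0,0.18, 0,0,0,0,0,0,0.18, 0,0,0,0,0,0,0.18]' 40
python3 - <<'E'
from h import *
snap('scene','s12'); crop('s12','s12c',150,260,280,390,5.5); snap('wrist','w12');o=readout.get_obs();print(o['tcp_pos'],o['ft_force'],o['finger_gap']*85)
E
```

```text
clock: 20.85
tcp_pos: [0.4394, 0.2889, 0.1282]
ee_rot: [[0.211, 0.0, -0.977], [0.977, 0.0, 0.211], [0.0, -1.0, -0.0]]
ft_force: [-0.6, 0.5, -2.0]
finger_gap: 0.59
[0.43936574 0.28889338 0.12821275] [-0.74676209  0.29771152 -2.28961479] 50.10822587101477
```

View pics/s12c.png

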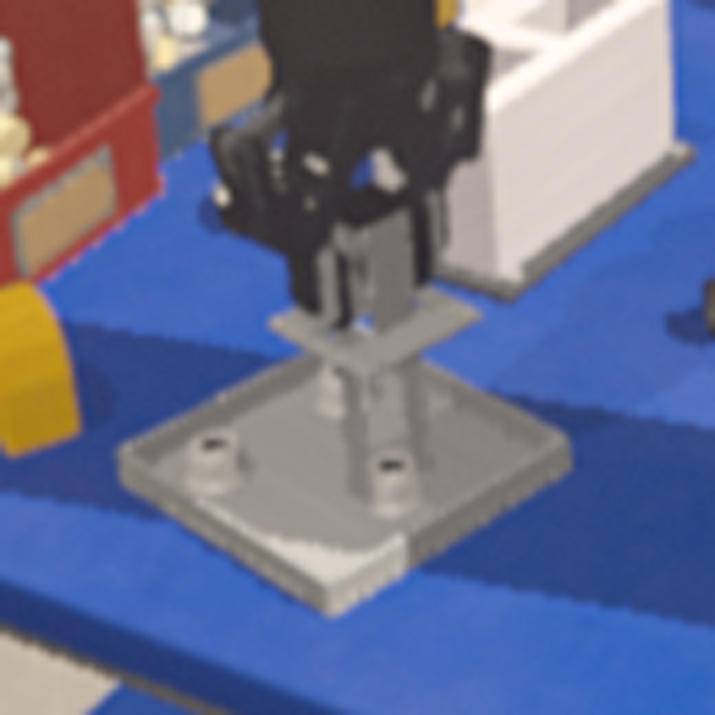

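View pics/w12.png

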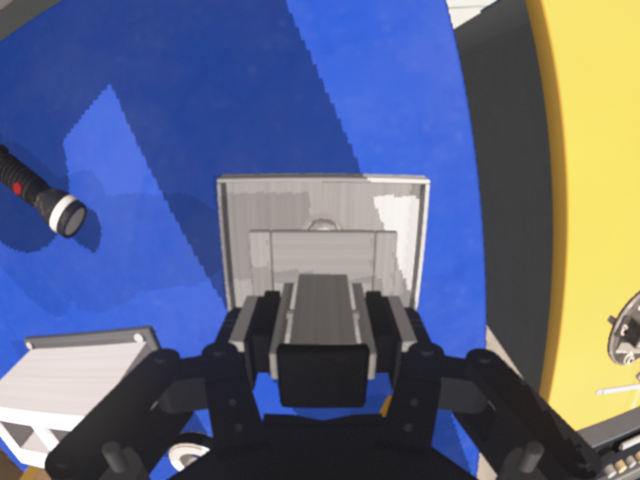

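```bash
python3 -m jog '[0,-0.02,0,0,0,0,0.18, 0,-0.03,0,0,0,0,0.18, 0,-0.04,0,0,0,0,0.18, 0,-0.05,0,0,0,0,0.18, 0,-0.06,0,0,0,0,0.18, 0,-0.08,0,0,0,0,0.18, 0,-0.1,0,0,0,0,0.18, 0,-0.1,0,0,0,0,0.18]' 40
python3 - <<'E'
from h import *
snap('scene','s13'); crop('s13','s13c',150,260,280,390,5.5); snap('wrist','w13');o=readout.get_obs();print(o['tcp_pos'],o['ft_force'],o['finger_gap']*85)
E
```

```text
clock: 21.95
tcp_pos: [0.4395, 0.2889, 0.1673]
ee_rot: [[0.211, 0.0, -0.977], [0.977, 0.0, 0.211], [0.0, -1.0, -0.0]]
ft_force: [0.7, 0.4, -0.9]
finger_gap: 0.59
[0.43999308 0.28917007 0.16773528] [-0.72821437 -0.01468442 -1.12640942] 50.45014120359991
```

View pics/s13c.png

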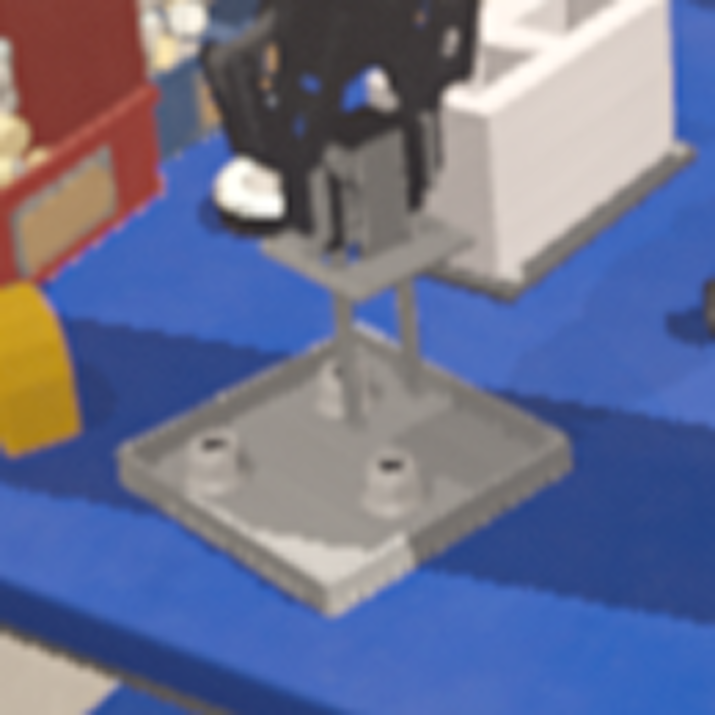

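View pics/w13.png

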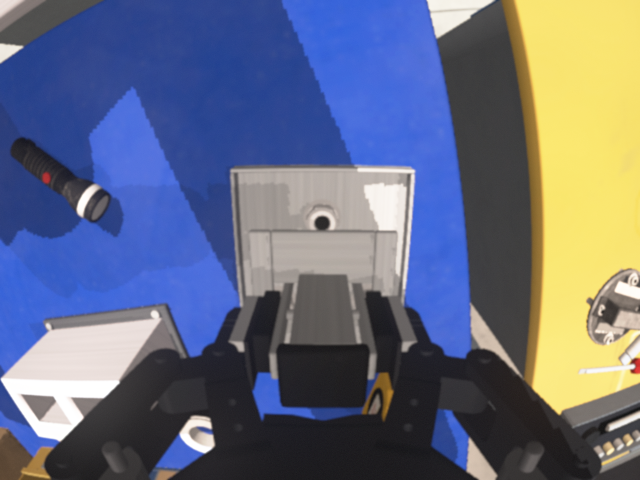

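```bash
python3 -m jog '[0,-0.1,0,0,0,0,0.18, 0,-0.16,0,0,0,0,0.18, 0,-0.22,0,0,0,0,0.18, 0,-0.24,0,0,0,0,0.18, 0,-0.24,0,0,0,0,0.18, 0,-0.2,0,0,0,0,0.18, 0,-0.14,0,0,0,0,0.18, 0,-0.06,0,0,0,0,0.18]' 40
python3 plan.py .5015 -.2652 .276 77.4 14
```

```text
clock: 23.05
tcp_pos: [0.4396, 0.289, 0.2762]
ee_rot: [[0.211, 0.001, -0.977], [0.977, 0.0, 0.211], [0.001, -1.0, -0.001]]
ft_force: [0.6, 0.5, -1.7]
finger_gap: 0.588
now [0.4396 0.289  0.2762] head 77.8 gap 0.588 t 23.05
14 rows of shift [-0.471  0.    -0.16 ] turn [0.     0.0003 0.    ]
turn deg/row 0.028906669418236882 mm/row 39.830617597187256
```

```bash
python3 -m jog '[-0.15,0,-0.051,0,0,0,0.18, -0.3,0,-0.102,0,0,0,0.18, -0.45,0,-0.153,0,0,0,0.18, -0.5,0,-0.17,0,0,0,0.18, -0.5,0,-0.17,0,0,0,0.18, -0.5,0,-0.17,0,0,0,0.18, -0.5,0,-0.17,0,0,0,0.18, -0.5,0,-0.17,0,0.004,0,0.18]' 40
python3 -m jog '[-0.5,0,-0.17,0,0,0,0.18, -0.5,0,-0.17,0,0,0,0.18, -0.5,0,-0.17,0,0,0,0.18, -0.5,0,-0.17,0,0,0,0.18, -0.5,0,-0.17,0,0,0,0.18, -0.4,0,-0.136,0,0,0,0.18, -0.2,0,-0.068,0,0,0,0.18, -0.1,0,-0.034,0,0,0,0.18]' 40
python3 plan.py .5015 -.2652 .276 77.4 1
python3 - <<'E'
from h import *
snap('wrist','w14');o=readout.get_obs();print(o['tcp_pos'],o['ft_force'],o['finger_gap']*85)
E
```

```text
clock: 24.05
tcp_pos: [0.4717, 0.0015, 0.2749]
ee_rot: [[0.218, -0.001, -0.976], [0.976, -0.0, 0.218], [-0.0, -1.0, 0.001]]
ft_force: [0.4, 0.9, -1.4]
finger_gap: 0.591
clock: 25.05
tcp_pos: [0.5011, -0.2659, 0.2749]
ee_rot: [[0.218, -0.001, -0.976], [0.976, 0.001, 0.218], [0.001, -1.0, 0.001]]
ft_force: [0.5, 0.6, -1.6]
finger_gap: 0.593
now [ 0.5011 -0.2659  0.2749] head 77.4 gap 0.593 t 25.05
1 rows of shift [ 0.009 -0.014 -0.003] turn [-0.0007 -0.      0.0004]
turn deg/row 0.06906790446026169 mm/row 1.352527238276471
[ 0.50133699 -0.26623149  0.2750081 ] [-0.48012939 -1.43117908 -1.83395945] 50.57862853328595
```

View pics/w14.png

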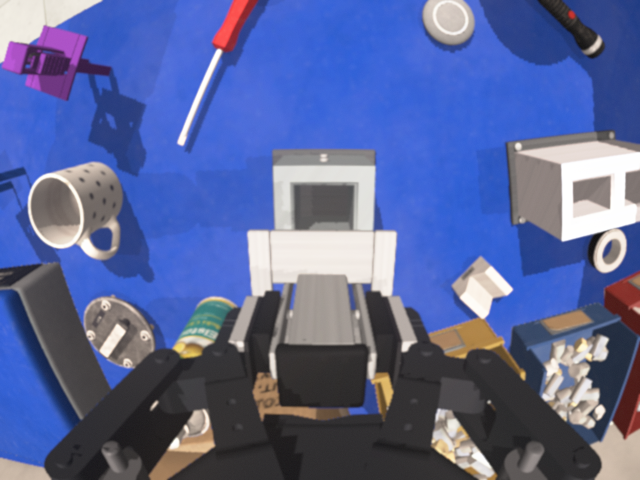

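```bash
python3 -m jog '[0.012,0.1,-0.002,0,0,0,0.18, 0,0.22,0,0,0,0,0.18, 0,0.28,0,0,0,0,0.18, 0,0.28,0,0,0,0,0.18, 0,0.28,0,0,0,0,0.18, 0,0.28,0,0,0,0,0.18, 0,0.18,0,0,0,0,0.18, 0,0.06,0,0,0,0,0.18]' 40
python3 - <<'E'
from h import *
snap('wrist','w15');o=readout.get_obs();print(o['tcp_pos'],o['ft_force'],o['finger_gap']*85)
E
```

```text
clock: 26.1
tcp_pos: [0.5016, -0.2635, 0.1403]
ee_rot: [[0.217, -0.001, -0.976], [0.976, 0.001, 0.217], [0.001, -1.0, 0.001]]
ft_force: [-0.7, 0.2, -1.3]
finger_gap: 0.592
[ 0.5017636  -0.263775    0.14030279] [-0.6703861  -0.2390352  -2.61463546] 50.141305371863744
```

View pics/w15.png

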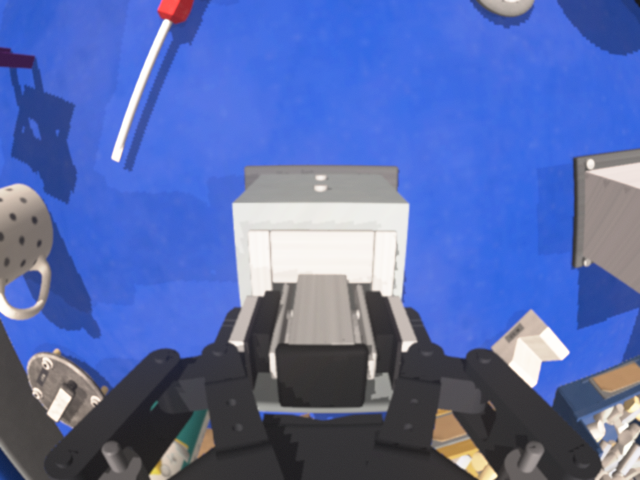

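```bash
python3 -m jog '[-0.012,0.05,0,0,0,0,0.18, 0,0.04,0,0,0,0,0.18, 0,0.025,0,0,0,0,0.18, 0,0.012,0,0,0,0,0.18, 0,0.008,0,0,0,0,0.18, 0,0.006,0,0,0,0,0.18, 0,0,0,0,0,0,0.18, 0,0,0,0,0,0,0.18]' 40
```

```text
clock: 27.15
tcp_pos: [0.5018, -0.2654, 0.1298]
ee_rot: [[0.217, 0.0, -0.976], [0.976, -0.0, 0.217], [-0.0, -1.0, -0.0]]
ft_force: [0.1, 0.0, -1.4]
finger_gap: 0.589
```

```bash
python3 -m jog '[0,0.006,0,0,0,0,0.18, 0,0.006,0,0,0,0,0.18, 0,0.006,0,0,0,0,0.18, 0,0.004,0,0,0,0,0.18, 0,0,0,0,0,0,0.18, 0,0,0,0,0,0,0.18, 0,0,0,0,0,0,0.18, 0,0,0,0,0,0,0.18]' 40
```

```text
clock: 28.15
tcp_pos: [0.5018, -0.2655, 0.1285]
ee_rot: [[0.217, 0.0, -0.976], [0.976, -0.0, 0.217], [-0.0, -1.0, -0.0]]
ft_force: [-2.6, 0.6, 5.8]
finger_gap: 0.588
```

Contact felt (collar on the stand). Release and back straight up.

```bash
python3 -m jog '[0,-0.008,0,0,0,0,0.18, 0,0,0,0,0,0,0.25, 0,0,0,0,0,0,0.35, 0,0,0,0,0,0,0.6, 0,0,0,0,0,0,1, 0,0,0,0,0,0,1, 0,0,0,0,0,0,1, 0,0,0,0,0,0,1]' 40
python3 -m jog '[0,-0.08,0,0,0,0,1, 0,-0.15,0,0,0,0,1, 0,-0.25,0,0,0,0,1, 0,-0.3,0,0,0,0,1, 0,-0.3,0,0,0,0,1, 0,-0.3,0,0,0,0,1, 0,-0.2,0,0,0,0,1, 0,0,0,0,0,0,1]' 40
python3 - <<'E'
from h import *
snap('wrist','w16');snap('scene','s16');snap('top','t16');o=readout.get_obs();print(o['tcp_pos'],o['ft_force'],o['finger_gap']*85)
crop('s16','s16c',150,200,350,380,4);crop('w16','w16c',230,130,410,290,4.4);crop('t16','t16c',110,150,390,270,2.8)
E
```

```text
clock: 29.15
tcp_pos: [0.5018, -0.2654, 0.1286]
ee_rot: [[0.217, 0.0, -0.976], [0.976, -0.0, 0.217], [0.0, -1.0, -0.0]]
ft_force: [-0.1, 0.3, -0.3]
finger_gap: 1.0
clock: 30.15
tcp_pos: [0.5025, -0.2658, 0.2569]
ee_rot: [[0.217, 0.003, -0.976], [0.976, -0.002, 0.217], [-0.001, -1.0, -0.003]]
ft_force: [-0.6, -0.1, 0.5]
finger_gap: 0.997
[ 0.50148635 -0.26515365  0.25454205] [-0.72902159  0.36228733 -0.15045639] 85.38714546650682
```

View pics/w16c.png

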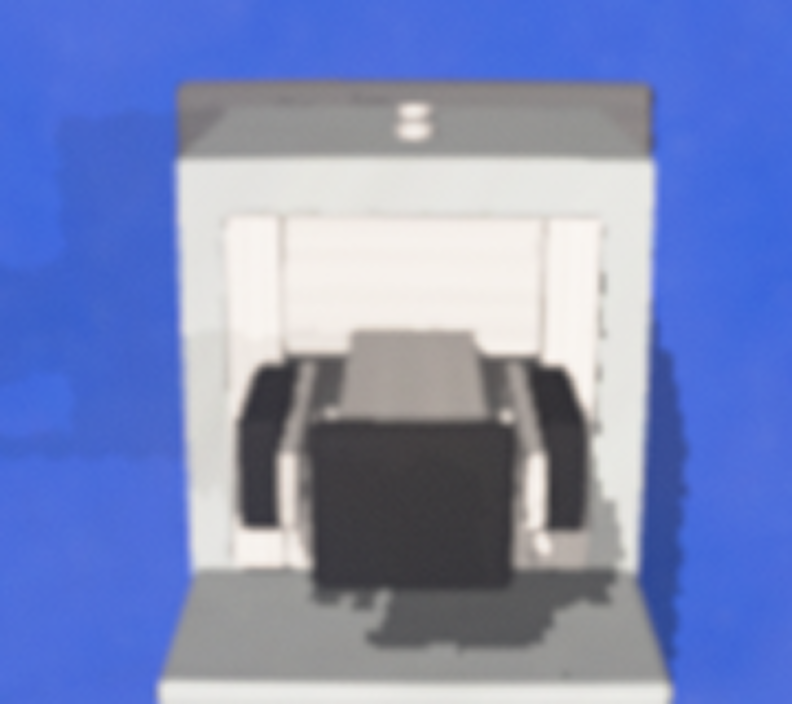

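View pics/s16c.png

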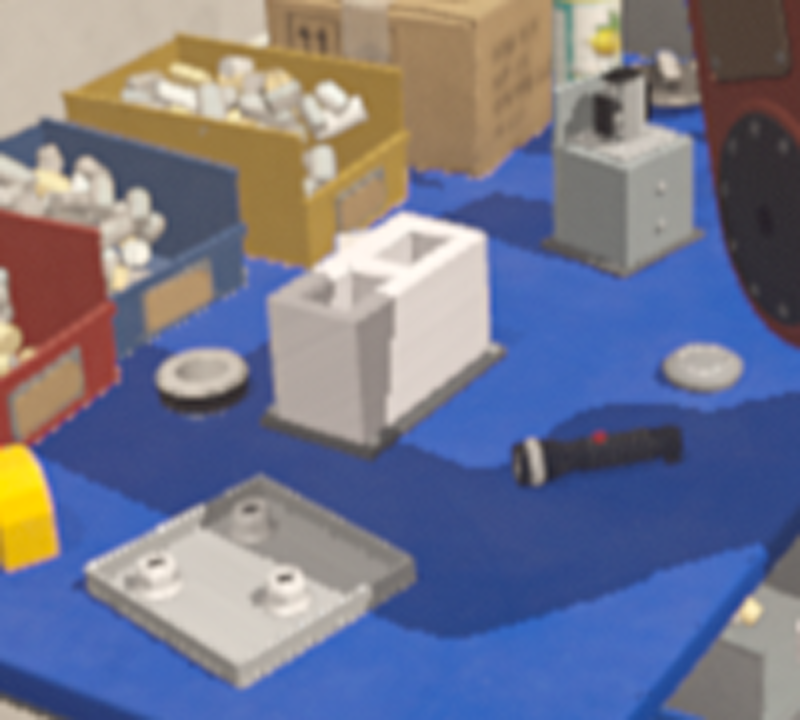

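View pics/t16c.png

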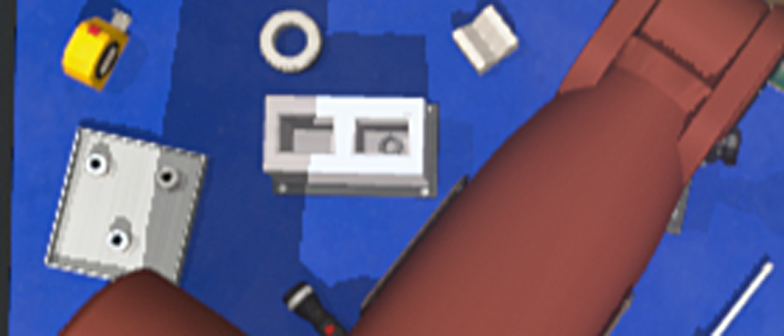

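Run:
```python
from h import *
snap('wrist','w17'); crop('w17','w17c',230,130,410,290,4.4)
f=lambda a,b,z:onplane('w16',230+a/4.4-.4,130+b/4.4-.4,z)
B=[f(316,420,.158),f(512,420,.158),f(512,585,.158),f(316,585,.158)]; print('bridge',np.mean(B,0))
cl=[f(226,217,.099),f(603,217,.099)]; st=[f(180,157,.095),f(655,157,.095)]
print('collar',np.mean(cl,0),np.linalg.norm(cl[0]-cl[1]),'stand',np.mean(st,0),np.linalg.norm(st[0]-st[1]))
x=np.array([.976,-.218,0]);print((np.mean(cl,0)-np.mean(st,0))@x,'expect .009')
print('depths',world('w16',310,188,None,True),world('w16',324,245,None,True),world('w16',275,200,None,True))
o=readout.get_obs();print(o['clock'],np.abs(o['joint_vel']).max(),o['ft_force'])
```

```text
bridge [ 0.50132014 -0.26479714  0.158     ]
collar [ 0.47009186 -0.25765516  0.099     ] 0.06599572966051095 stand [ 0.46020559 -0.25489593  0.095     ] 0.08388335548591305
0.010250513823496463 expect .009
depths [ 0.47442901 -0.26944149  0.10164654] [ 0.50133585 -0.2646057   0.1596504 ] [ 0.47872466 -0.29909271  0.09585363]
30.35 0.004418695766669808 [ 0.07657598 -0.27373226 -0.38128986]
```

```bash
python3 -c "
from station import sign_off
print(sign_off())"
```

```text
the job is handed in; nothing more can be done
None
```

The nut is in the tray and the tongs hang in their stand again. I handed the job in at about 30 s; the hand-in gave no verdict.

**What I did**
1. I took the tongs by their flanks and stood them on the block over the nut in pocket_a. A wrist picture showed the flanged nut there and the plain ring in the other pocket.
2. I turned the gripper to the pads and squeezed until it stopped at about 39 mm, which fits the nut being held. Then I lifted the nut clear, with the tips at about 0.15 m.
3. I lowered the nut onto the free spot in the tray until I felt contact. Then I eased the jaws to about 50 mm and lifted away.
4. I hung the tongs with their jaws along the stand's y and released the pads.

**What the last checks showed**
- **Nut:** it stands upright at the free spot in the tray, next to the other two nuts.
- **Spacer:** it is still in its pocket. This was judged by eye from the top view, not measured.
- **Tongs:** the collar lies about 1–2 mm from the stand's centre. The bridge top is over the axis and reads 0.160 m against 0.158 m expected. The stand top reads 0.096 m against 0.095 m, so this is within calibration error.
- **Robot:** it is open, at rest and clear above the tongs.

No check failed. The only small disagreements were measurement differences of 1–2 mm.

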